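# Close the tea box and stow it under the shelf

## Robot

A 7-joint arm with a two-finger parallel gripper is mounted at the origin on a cart in front of the work surface, level with it; the furniture and walls round the work are solid. World frame = base frame: x ahead of the robot, y to its left, z up, the work surface at z = 0. Lengths are in m, angles in degrees, forces in N, time in s.
With the tool pointing down it reaches from about 0.425 to 0.875 m from the base axis. Payload 4.7 kg.
Tool frame: the origin (TCP) lies at the very end of the fingers, on their centre line; the grasp point (between the pads) lies 19 mm behind it; z points along the fingers, y is the line along which they close (so a half turn about z gives the same grasp; the last joint's range is limited). The gripper opens to 87 mm and grips with 3 to 60 N. Pads are 19 mm wide; open, the fingers measure 117 mm over their backs; the gripper's body (75 mm by 190 mm) begins 51 mm behind the grasp point.
Start: joints at [68.245, 18.392, -4.016, 83.108, 1.295, 78.541, -3.26], TCP at [0.249, -0.6, 0.202] pointing down, gripper open.
Joint ranges: [-163.93, 163.93], [-17.29, 119.83], [-79.2, 71.16], [3.27, 140.29], [-89.18, 269.18], [5.43, 117.66], [-154.24, 154.24]. Speed limits (degrees/s): [147.25, 147.25, 180, 180, 180, 180, 180].

## Interface

Orientations are given as [roll, pitch, yaw] about the fixed x, y, z axes, in that order (R = Rz(yaw) Ry(pitch) Rx(roll)).
In Python, from cell import get_obs, eyes, env gives the robot as it stands.
- The arm moves only by the tool servo_tool, never from a script. Its argument "series" is a list that holds one entry, the list of rows, each a list of 7 numbers: the shift along the tool's x, y, z in units of 300 mm (1.0 is 300 mm), then the turn, a rotation vector about the tool's x, y, z in units of pi rad (1.0 is pi rad), then the opening, from 0 (shut) to 1 (fully open). In form: [[[tx, ty, tz, wx, wy, wz, gripper], ...]]. A call has 1 to 12 rows; each row is the pose to reach, as a shift and turn from the pose commanded when the call began, along the tool's axes at that moment, turning the shorter way round; what a row does not reach only later rows make up. A row lasts 1/12 s, in which the tool goes at most 41.7 mm and 7.16 degrees, less where a joint would pass 70% of its speed; a pose out of reach is approached as far as the arm can. A call with a number of a shift or a turn outside -1 to 1 is refused whole. A call with a gripper value outside its range is refused whole. The fingers move at their own pace and stop on an object; "grip_force" is the grip in N (left out, the last holds). Time passes only in rows, so rows that repeat a pose let the fingers close. It gives the time, the measured TCP pose, the force, the opening and the grip force at its end, in the units of the state.
- get_obs(): the state, without advancing time (a new reading comes with each control period).
- eyes.read_camera(name): name is "scene" or "top"; returns a dict with "frame" (400x640x3 uint8, red, green, blue), "depth" (400x640 float32, m along the optical axis (not along the pixel's ray), 0 where there is no reading), "fx", "fy", "cx", "cy" (pixels), "distortion" ([k1, k2, p1, p2, k3] as OpenCV has them; the pictures are not rectified), "origin" and "rotation" of the camera in the world. Camera axes: x right, y down, z forward; pixel columns grow to the right and rows downward; lengths in m; the calibration is good to about 2 mm. A picture is of the moment at which its call begins.
- env.sign_off(): hands the job in; it is judged then, once.
The state is a dict: "time_s": time; "qpos": joint angles; "joint_velocities": joint speeds; "effort": joint torques, N m; "tool_pos": TCP position; "tool_rot": TCP orientation; "force": force on the tool from outside, world axes, zero at the start; "wrist_torque": the same for the moment, N m; "grip_width": finger opening in m; "grasp_force": force on a finger pad.
Only numpy, scipy, OpenCV 4.12 (cv2) and the standard library are available. Lean on these libraries where they do the work, as an engineer would, in place of code of your own. Each camera call takes 0.05 s, during which the arm holds its last target. There are 200 camera calls.

## Task

Put the wooden lid on the grey tea box and press it down until it sits level on the rim all round, then slide the closed box lengthwise into the free bay under the shelf, all the way back until it stands square against the back rail. Leave the mug and the egg timer where they stand, and keep the box upright.

Things in the scene. Friction and masses are not known exactly. Their poses are not given: they have to be found in the camera images.
- tea_box: open rectangular box of grey stoneware with a row of tea sachets inside, 150 mm long (its x) x 100 wide (its y) x 72 high, walls 5 mm; it stands on the worktop in front of the shelf. Origin: centre of its underside, z up. Weighs about 0.35 kg; felt feet let it slide easily.
- box_rim (a point): middle of the box's open mouth, level with its rim, 72 mm above the box's origin. The seated lid's plate rests on the rim; the handle's top is then 100 mm above the worktop.
- tea_lid: the box's loose wooden lid, right way up on the drainer left of the sink: plate 150 (x) x 100 (y) x 10 mm; under it a plug 136 x 86 x 20 mm deep, round-edged, with a springy silicone bead round it. Origin: centre of the plug's underside; the plate spans z = 20 to 30 mm. Laid on the box it rides about 9 mm proud; it takes about 10 to 16 N, central, to seat it, its origin then 52 mm above the box's.
- lid_handle (a point): middle of the lid's bar handle, 39 mm above the lid's origin. The bar is 76 mm long along the lid's x, 14 wide, 18 high (z = 30 to 48 mm). The lid fits either way round. Once seated its bead grips lightly: the box can be drawn along the worktop by the handle, but should not be lifted by it.
- spice_shelf: low fixed wooden shelf right of the sink, 340 mm wide, 150 deep; board 18 mm thick, underside at z = 105, top at z = 123 mm. Uprights make two bays: the left is free, 112 mm wide; the wider right one is full. Jars stand along the back of the top. Origin: on the worktop, middle of the free bay's mouth below the board's front edge; x points into the bay, y to the left, z up.
- bay_home (a point): where the box's origin lies when the box is home: on the worktop, 60 mm inside the free bay's mouth. A low rail across the back of the bay (z = 10 to 40 mm, its front face 75 mm beyond this point) stops the box; its near end then stands 15 mm out in front of the board. Axes as the shelf's.
- mug_tea: bystander: white mug, 78 mm across, 97 high, on the worktop in front of the sink; origin at its foot
- egg_timer: bystander: round wind-up egg timer, 62 mm across, 56 high, on the worktop in front of the sink; origin at its foot

How it is judged:
By the outcome, as a careful person would: the job done as asked, in the order asked, and still so for the second after the job is handed in, with the robot touching nothing.
It also fails if it takes over 59 s, if anything falls off the work surface, if the arm or the gripper's body presses on something with over 40 N, if the wrist force passes 120 N, or if a joint passes its speed limit or range.

## Working session

There is one attempt and no reset: what is moved stays moved. The work goes in short steps, Python scripts to look and compute and a tool call to move; the robot and the scene stay as the last step left them, time stands still between calls to the robot, and variables do not carry over. Pictures are saved under pics/ and viewed, at most 10 in all, crops included, and the job is handed in when it is done.

Besides the shell and the picture viewer there is one more tool, called after "Emit:" by a JSON object that holds its "api" and its "payload". servo_tool: Moves the arm, as the interface text tells. Shifts and turns lie within -1 to 1; 1 stands for 300 mm of shift or pi rad of turn. Its arguments: {"type":"object","properties":{"series":{"type":"array"},"grip_force":{"type":"number"}},"required":["series"]}

```bash
ls; mkdir -p pics; cat > h.py <<'E'
import numpy as np, cv2
from cell import get_obs, eyes, env
def shot(n):
    c=eyes.read_camera(n); c['K']=np.array([[c['fx'],0,c['cx']],[0,c['fy'],c['cy']],[0,0,1.]])
    c['D']=np.array(c['distortion'],float); c['R']=np.array(c['rotation']).reshape(3,3); c['o']=np.array(c['origin']); return c
def save(c,p,s=1): cv2.imwrite(p,cv2.resize(c['frame'][:,:,::-1],None,fx=s,fy=s))
def rays(c,uv):
    p=cv2.undistortPoints(np.array(uv,float).reshape(-1,1,2),c['K'],c['D']).reshape(-1,2)
    return np.c_[p,np.ones(len(p))]
def onplane(c,uv,z):
    d=rays(c,uv)@c['R'].T; t=(z-c['o'][2])/d[:,2]; return c['o']+t[:,None]*d
def cloud(c):
    v,u=np.mgrid[0:400,0:640]; r=rays(c,np.c_[u.ravel(),v.ravel()])
    P=(r*c['depth'].reshape(-1,1))@c['R'].T+c['o']; return P.reshape(400,640,3)
E
python3 - <<'E'
from h import *
o=get_obs(); print({k:np.round(o[k],3) for k in ('time_s','tool_pos','tool_rot','force','grip_width')})
for n in('scene','top'):
    c=shot(n); save(c,f'pics/{n}0.png',1.25); print(n,c['o'],c['R'].round(3),c['fx'],c['D'])
    np.savez(f'{n}0.npz',**{k:c[k] for k in('frame','depth','K','D','R','o')})
E
```

```text
pics
{'time_s': np.float64(0.0), 'tool_pos': array([ 0.249, -0.6  ,  0.201]), 'tool_rot': array([-1.79887e+02,  6.00000e-03,  2.25640e+01]), 'force': array([-0.925,  1.086,  0.122]), 'grip_width': np.float64(0.087)}Traceback (most recent call last):
  File "<stdin>", line 4, in <module>
  File "h.py", line 5, in shot
    c['D']=np.array(c['distortion'],float); c['R']=np.array(c['rotation']).reshape(3,3); c['o']=np.array(c['origin']); return c
                                                   ~~~~~~~~~~~~~~~~~~~~~~~~~~~~~~~^^^^^
ValueError: cannot reshape array of size 3 into shape (3,3)
```

```bash
sed -i "s/c\['R'\]=np.array(c\['rotation'\]).reshape(3,3)/c['R']=Rot.from_euler('xyz',c['rotation'],degrees=True).as_matrix()/; 2i from scipy.spatial.transform import Rotation as Rot" h.py
python3 - <<'E'
from h import *
for n in('scene','top'):
    c=shot(n); save(c,f'pics/{n}0.png',1.25); print(n,c['rotation'],c['o'],c['R'].round(3),c['fx'],c['D'])
    P=cloud(c); print(P[200:400:60,100:640:120].round(3))
    np.savez(f'{n}0.npz',**{k:c[k] for k in('frame','depth','K','D','R','o')})
E
```

```text
scene [-1.30456919e+02  1.10639354e-01 -5.51300969e+01] [-0.49435252 -0.72025196  1.16992303] [[ 0.572 -0.533  0.624]
 [-0.82  -0.37   0.436]
 [-0.002 -0.761 -0.649]] 513.3827427572197 [-0.15745786  0.          0.          0.          0.        ]
[[[ 0.162  0.675  0.003]
  [ 0.014 -0.137  0.515]
  [ 0.863  0.106 -0.216]
  [ 0.18  -0.549  0.601]
  [ 1.057 -0.74   0.065]]

 [[-0.018  0.441 -0.002]
  [ 0.061 -0.047  0.242]
  [ 0.414 -0.176  0.004]
  [ 0.252 -0.561  0.391]
  [ 0.785 -0.807  0.052]]

 [[-0.139  0.328 -0.092]
  [ 0.01  -0.063  0.065]
  [ 0.401 -0.195 -0.275]
  [ 0.413 -0.572  0.004]
  [ 0.602 -0.87   0.004]]

 [[-0.23   0.328 -0.326]
  [-0.099 -0.15   0.002]
  [ 0.402 -0.209 -0.668]
  [ 0.402 -0.633 -0.25 ]
  [ 0.411 -0.923  0.   ]]]
top [-1.68868763e+02  1.50673739e-01 -9.07920294e+01] [0.28203348 0.01416691 1.43915777] [[-0.014 -0.981  0.193]
 [-1.     0.014 -0.   ]
 [-0.003 -0.193 -0.981]] 494.65515138961587 [-0.09620648  0.          0.          0.          0.        ]
[[[ 5.610e-01  6.820e-01  2.000e-03]
  [ 5.560e-01  3.150e-01 -0.000e+00]
  [ 5.900e-01 -5.000e-02 -2.110e-01]
  [ 5.400e-01 -3.900e-01  3.400e-02]
  [ 5.390e-01 -7.710e-01  4.000e-03]]

 [[ 3.800e-01  6.710e-01 -1.000e-03]
  [ 3.850e-01  3.300e-01 -9.400e-02]
  [ 4.030e-01 -5.400e-02 -4.480e-01]
  [ 4.050e-01 -5.600e-01 -6.150e-01]
  [ 3.900e-01 -1.065e+00 -5.850e-01]]

 [[ 2.060e-01  6.590e-01  3.000e-03]
  [ 2.020e-01  3.280e-01 -1.000e-01]
  [ 1.610e-01 -6.200e-02 -8.020e-01]
  [ 1.430e-01 -6.240e-01 -9.000e-01]
  [ 1.240e-01 -1.201e+00 -8.910e-01]]

 [[ 3.600e-02  6.560e-01 -5.000e-03]
  [ 1.900e-02  3.320e-01 -1.290e-01]
  [ 7.800e-02 -2.400e-02  2.320e-01]
  [-1.270e-01 -6.090e-01 -8.940e-01]
  [ 1.410e-01 -3.740e-01  6.810e-01]]]
```

View pics/scene0.png

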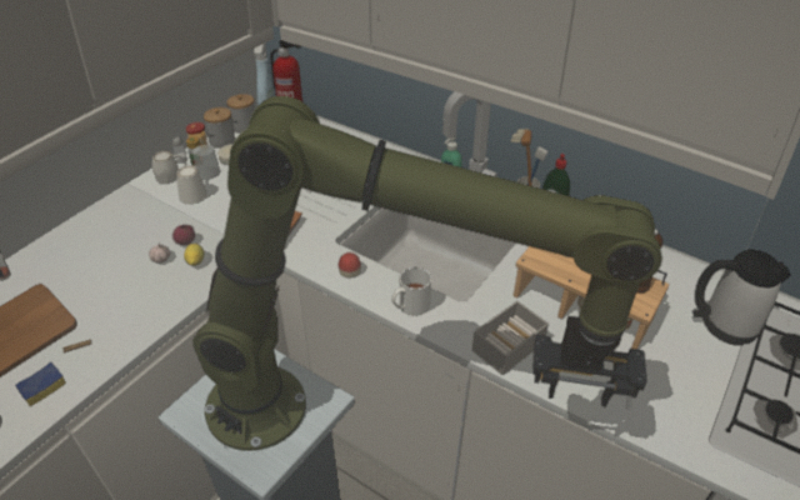

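View pics/top0.png

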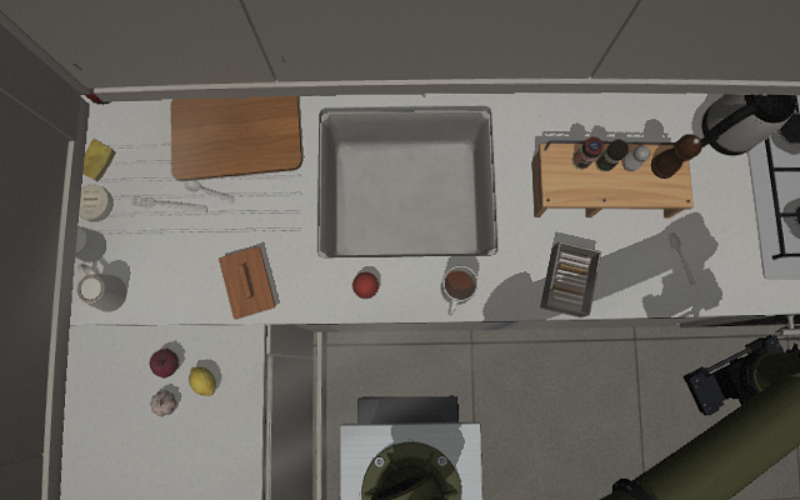

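```bash
python3 - <<'E'
from h import *
c=dict(np.load('top0.npz')); P=cloud(c); f=c['frame']; hsv=cv2.cvtColor(f,cv2.COLOR_RGB2HSV)
def rect(m,z,name):
    m=cv2.morphologyEx(m.astype(np.uint8),cv2.MORPH_OPEN,np.ones((2,2)))
    ct=max(cv2.findContours(m,0,1)[0],key=cv2.contourArea).reshape(-1,2)
    q=onplane(c,ct,z)[:,:2]; (ce,wh,a)=cv2.minAreaRect((q*1000).astype(np.float32))
    inside=P[:,:,2][m>0]
    print(name,np.round(ce,1),np.round(wh,1),round(a,2),'z pct',np.percentile(inside,[5,25,50,75,95]).round(4),'n',m.sum()); return m
def win(x0,y0,x1,y1):
    w=np.zeros((400,640),bool); w[int(y0/1.25):int(y1/1.25),int(x0/1.25):int(x1/1.25)]=1; return w
z=P[:,:,2]; wood=(hsv[:,:,1]>90)&(hsv[:,:,0]<20)
rect(win(205,230,290,330)&wood,0.030,'lid')
rect(win(205,230,290,330)&(z>0.039),0.048,'handle')
rect(win(530,225,615,330)&(z>0.055),0.072,'boxrim(z)')
rect(win(530,225,615,330)&(z>0.02),0.072,'box20')
rect(win(525,130,700,222)&wood,0.123,'shelf')
rect(win(340,262,390,305)&(hsv[:,:,1]>120),0.03,'timer')
rect(win(430,262,485,320)&(z>0.07),0.097,'mug')
print('worktop z',np.median(z[win(300,265,340,310)]),np.median(z[win(610,250,640,310)]),np.median(z[win(280,260,300,300)]))
crop=f[100:270,400:590]; crop2=f[185:265,165:230]
cv2.imwrite('pics/c1.png',cv2.resize(crop[:,:,::-1],None,fx=3.3,fy=3.3,interpolation=2))
# Scene: shelf front-bottom
E
```

```text
lid [473.8 370.7] [147.9  98.3] 16.2 z pct [0.0238 0.0278 0.0299 0.0324 0.0464] n 1710
handle [473.7 371.7] [75.6 15.3] 15.77 z pct [0.0303 0.0426 0.046  0.0487 0.0513] n 139
boxrim(z) [ 466.  -373.1] [102.7 153. ] 75.18 z pct [-0.0012  0.0404  0.0668  0.071   0.0749] n 472
box20 [ 464.7 -368.8] [110.1 157.9] 75.43 z pct [0.0055 0.0287 0.0422 0.0547 0.0723] n 1760
shelf [ 689.3 -479.5] [191.7 393. ] 0.11 z pct [0.0761 0.1205 0.1229 0.1255 0.2412] n 5496
timer [462.8  96. ] [51.9 52. ] 89.25 z pct [0.0269 0.0421 0.0495 0.0539 0.0584] n 304
mug [423.8 -88.3] [63.6 44.1] 49.2 z pct [-0.0007  0.0482  0.0806  0.0915  0.098 ] n 199
worktop z -0.0002555071164243028 -0.0007620526315864629 -9.492885319972721e-05
```

View pics/c1.png

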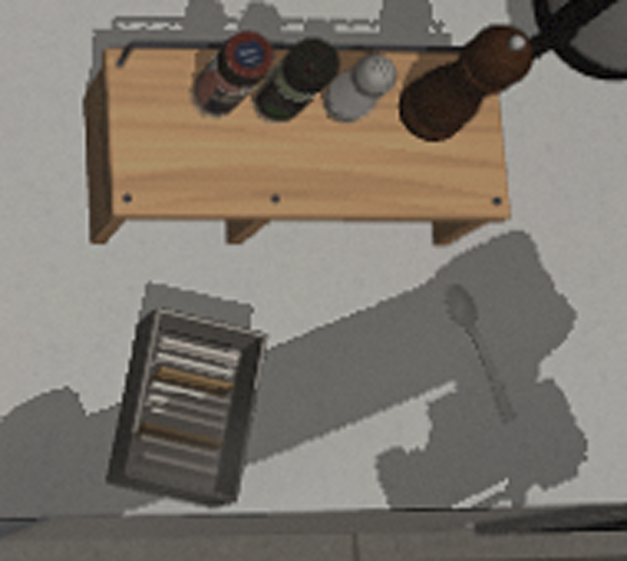

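Emit:
{"api": "servo_tool", "payload": {"series": [[[1.0, -0.666, -0.267, 0, 0, 0, 1], [1.0, -0.666, -0.267, 0, 0, 0, 1], [1.0, -0.666, -0.267, 0, 0, 0, 1], [1.0, -0.666, -0.267, 0, 0, 0, 1], [1.0, -0.666, -0.267, 0, 0, 0, 1], [1.0, -0.666, -0.267, 0, 0, 0, 1], [1.0, -0.666, -0.267, 0, 0, 0, 1], [1.0, -0.666, -0.267, 0, 0, 0, 1], [1.0, -0.666, -0.267, 0, 0, 0, 1], [1.0, -0.666, -0.267, 0, 0, 0, 1]]], "grip_force": 30}}

```text
time_s: 0.98
tool_pos: [0.4557, -0.292, 0.284]
tool_rot: [180.0, -0.3, 23.3]
force: [-0.2, 0.6, -0.1]
grip_width: 0.0872
grasp_force: 0.0
```

Emit:
{"api": "servo_tool", "payload": {"series": [[[0.476, -0.885, 0.1, 0, 0, 0, 1], [0.476, -0.885, 0.1, 0, 0, 0, 1], [0.476, -0.885, 0.1, 0, 0, 0, 1], [0.476, -0.885, 0.1, 0, 0, 0, 1], [0.476, -0.885, 0.1, 0, 0, 0, 1], [0.476, -0.885, 0.1, 0, 0, 0, 1], [0.476, -0.885, 0.1, 0, 0, 0, 1], [0.476, -0.885, 0.1, 0, 0, 0, 1]]]}}

```text
time_s: 1.65
tool_pos: [0.4792, 0.0072, 0.2515]
tool_rot: [-179.9, -0.1, 23.1]
force: [-0.3, 1.2, -0.3]
grip_width: 0.0868
grasp_force: 0.0
```

Emit:
{"api": "servo_tool", "payload": {"series": [[[0.476, -0.885, 0.1, 0, 0, 0, 1], [0.476, -0.885, 0.1, 0, 0, 0, 1], [0.476, -0.885, 0.1, 0, 0, 0, 1], [0.476, -0.885, 0.1, 0, 0, 0, 1], [0.476, -0.885, 0.1, 0, 0, 0, 1], [0.476, -0.885, 0.1, 0, 0, 0, 1], [0.476, -0.885, 0.1, 0, 0, 0, 1], [0.476, -0.885, 0.1, 0, 0, 0, 1]]]}}

```text
time_s: 2.32
tool_pos: [0.5074, 0.3062, 0.2207]
tool_rot: [-179.7, 0.0, 23.0]
force: [-0.9, -0.6, -0.1]
grip_width: 0.0871
grasp_force: 0.0
```

```bash
python3 - <<'E'
from h import *
for n in('scene','top'):
    c=shot(n); np.savez(f'{n}1.npz',**{k:c[k] for k in('frame','depth','K','D','R','o')})
    f=c['frame'][:,:,::-1]
    if n=='scene': a=cv2.resize(f[140:330,340:600],None,fx=3,fy=3,interpolation=2)
    else: a=cv2.resize(f[100:270,400:590],None,fx=3,fy=3,interpolation=2)
    cv2.imwrite(f'pics/{n}1.png',a[:600,:800])
E
```

```text
(no output)
```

View pics/scene1.png

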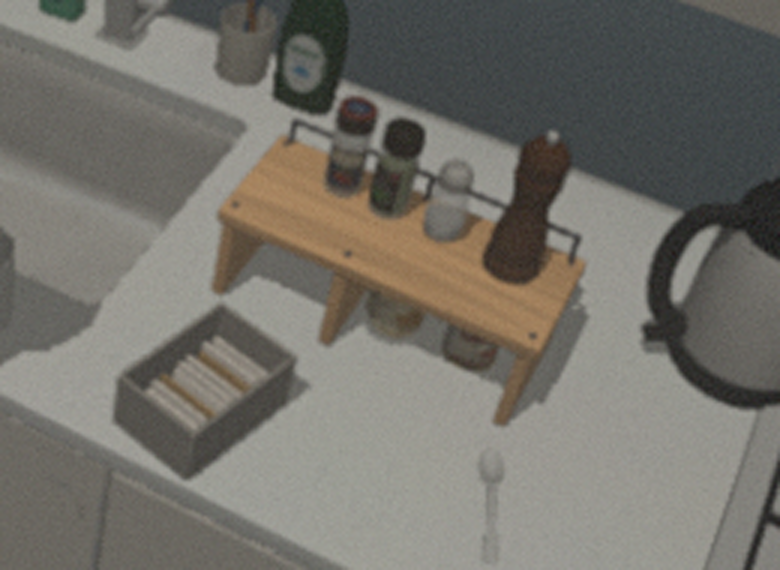

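View pics/top1.png

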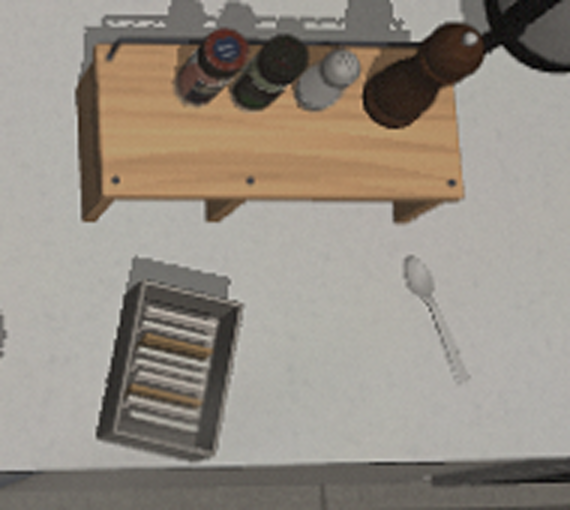

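```bash
python3 - <<'E'
from h import *
T=dict(np.load('top1.npz')); S=dict(np.load('scene1.npz'))
def t(l,z): return (onplane(T,[(400+(u+.5)/3-.5,100+(v+.5)/3-.5) for u,v in l],z)[:,:2]*1000).round(1)
def s(l,z): return (onplane(S,[(340+(u+.5)/3-.5,140+(v+.5)/3-.5) for u,v in l],z)[:,:2]*1000).round(1)
print('top board front corners',t([(97,199),(463,199)],.123).tolist())
print('nails',t([(116,181),(250,181),(452,183)],.123).tolist())
print('upr foot',t([(82,221),(97,221),(206,221),(221,221),(394,221),(409,221)],0).tolist())
print('scene board corners',s([(220,213),(533,352)],.123).tolist(),'nails',s([(236,204),(347,253),(532,335)],.123).tolist())
print('scene feet L',s([(214,291),(226,293)],0).tolist(),'M',s([(320,341),(331,346)],0).tolist(),'R',s([(496,420),(507,424)],0).tolist())
q=s([(222,308),(297,358),(190,437),(118,378)],.072); print('scene rim',q.tolist(),q.mean(0),[np.linalg.norm(q[i]-q[i-1]).round(1) for i in range(4)])
# silhouette in top
P=cloud(T); f=T['frame'].astype(int)
g=cv2.cvtColor(T['frame'],cv2.COLOR_RGB2GRAY); w=np.zeros_like(g,bool); w[192:256,430:484]=1
hsv=cv2.cvtColor(T['frame'],cv2.COLOR_RGB2HSV)
print(g[225,430:484].tolist()); print(g[180:256,456].tolist())
E
```

```text
top board front corners [[619.7, -292.9], [616.1, -640.4]]
nails [[636.6, -311.6], [635.3, -437.3], [631.7, -631.3]]
upr foot [[628.7, -305.0], [628.5, -320.2], [627.1, -431.0], [627.0, -446.4], [625.0, -625.8], [624.8, -641.6]]
scene board corners [[616.7, -305.6], [611.3, -640.0]] nails [[638.4, -313.0], [635.9, -437.4], [632.2, -632.0]]
scene feet L [[631.5, -307.9], [636.1, -320.0]] M [[628.5, -433.8], [628.5, -446.4]] R [[629.0, -628.7], [630.2, -640.1]]
scene rim [[545.3, -350.8], [526.0, -442.0], [380.5, -401.5], [405.9, -310.8]] [ 464.425 -376.275] [np.float64(145.0), np.float64(93.2), np.float64(151.0), np.float64(94.2)]
[174, 175, 176, 179, 179, 174, 56, 44, 49, 43, 56, 110, 104, 80, 83, 106, 129, 133, 147, 165, 169, 178, 169, 154, 141, 113, 104, 84, 81, 96, 113, 109, 111, 120, 140, 160, 172, 178, 142, 80, 53, 59, 60, 57, 55, 102, 133, 184, 176, 175, 174, 173, 174, 175]
[176, 175, 177, 177, 177, 175, 175, 178, 118, 109, 112, 109, 114, 112, 116, 112, 108, 73, 72, 73, 76, 46, 81, 93, 188, 141, 128, 68, 93, 192, 132, 116, 79, 108, 88, 80, 45, 71, 176, 147, 107, 87, 172, 146, 111, 104, 169, 142, 119, 72, 88, 115, 98, 72, 98, 164, 144, 119, 96, 101, 154, 149, 94, 83, 88, 95, 93, 112, 117, 82, 81, 87, 137, 173, 175, 141]
```

```bash
python3 - <<'E'
from h import *
T=dict(np.load('top1.npz')); g=cv2.cvtColor(T['frame'],cv2.COLOR_RGB2GRAY).astype(float)
def cross(line,th,start,step,rise):
    i=start
    for _ in range(30):
        a,b=line[i],line[i+step]
        if (b-a)*rise>0 and (a-th)*(b-th)<=0: return i+step*(th-a)/(b-a)
        i+=step
def fit(pts,z):
    q=onplane(T,pts,z)[:,:2]*1000; 
    for _ in range(3):
        m=q.mean(0); d=np.linalg.svd(q-m)[2][0]; n=np.array([-d[1],d[0]]); r=(q-m)@n; k=abs(r)<1.5*max(r.std(),.5); q=q[k]
    m=q.mean(0); d=np.linalg.svd(q-m)[2][0]; d*=np.sign(d[0]) if abs(d[0])>abs(d[1]) else np.sign(d[1]); return m.round(1),np.degrees(np.arctan2(d[1],d[0])).round(2),len(q),r.std().round(2)
L=[];R=[];N=[];F=[]
for v in range(204,242):
    st=next(u for u in range(425,470) if g[v,u]<70)
    c=cross(g[v],80,st,1,1); L.append((c,v)) if c else 0
    c=cross(g[v],158,486,-1,-1); R.append((c,v)) if c else 0
for u in range(440,468):
    st=next(v for v in range(262,230,-1) if False) if False else 0
for u in range(444,466):
    col=g[:,u]
    print(u,col[190:204].astype(int).tolist(),col[240:258].astype(int).tolist())
for n,p in(('L',L),('R',R)): print(n,fit(p,.072))
E
```

```text
444 [112, 115, 114, 114, 115, 75, 53, 46, 45, 50, 52, 45, 48, 50] [77, 83, 91, 88, 100, 125, 76, 82, 85, 128, 175, 168, 163, 167, 172, 150, 101, 98]
445 [114, 113, 110, 116, 93, 52, 46, 50, 54, 53, 62, 66, 65, 80] [73, 81, 87, 86, 101, 124, 87, 81, 84, 119, 166, 171, 169, 167, 170, 148, 98, 99]
446 [116, 112, 113, 114, 56, 61, 67, 70, 82, 94, 113, 124, 116, 121] [75, 80, 87, 85, 91, 113, 102, 81, 81, 105, 155, 171, 168, 167, 171, 149, 100, 103]
447 [112, 114, 112, 105, 91, 110, 122, 117, 118, 116, 106, 99, 83, 79] [73, 80, 87, 90, 92, 106, 118, 78, 81, 106, 151, 174, 170, 168, 173, 150, 101, 99]
448 [110, 112, 113, 119, 130, 102, 94, 79, 74, 52, 74, 84, 95, 85] [86, 79, 87, 89, 87, 111, 130, 80, 83, 87, 131, 173, 170, 170, 170, 149, 103, 99]
449 [111, 113, 113, 85, 143, 73, 69, 74, 74, 72, 71, 84, 140, 139] [109, 75, 83, 91, 88, 104, 122, 91, 83, 87, 124, 163, 170, 169, 171, 150, 103, 99]
450 [112, 112, 114, 98, 138, 74, 71, 71, 71, 72, 55, 80, 150, 179] [117, 79, 82, 91, 90, 93, 117, 101, 82, 81, 110, 157, 172, 167, 173, 150, 103, 101]
451 [112, 112, 114, 100, 133, 90, 74, 72, 72, 7
[... 1632 characters left out ...]
99, 140, 67, 73, 71, 72, 74, 59] [85, 131, 170, 116, 82, 92, 92, 91, 102, 112, 96, 81, 77, 123, 173, 135, 77, 99]
463 [116, 109, 113, 111, 112, 109, 89, 129, 84, 75, 70, 73, 70, 50] [93, 123, 167, 134, 83, 91, 93, 93, 94, 117, 114, 80, 78, 91, 154, 134, 76, 96]
464 [118, 110, 112, 114, 110, 114, 101, 113, 99, 72, 71, 74, 75, 46] [92, 122, 164, 144, 86, 94, 94, 89, 91, 111, 113, 76, 76, 97, 156, 140, 85, 95]
465 [116, 110, 112, 113, 112, 112, 114, 95, 134, 65, 74, 70, 76, 47] [92, 108, 140, 132, 79, 76, 77, 72, 68, 100, 113, 82, 73, 101, 159, 139, 82, 96]
L (array([ 469.4, -321.1]), np.float64(-14.48), 38, np.float64(0.29))
R (array([ 467.9, -423.9]), np.float64(-14.58), 30, np.float64(0.39))
```

```bash
python3 - <<'E'
from h import *
T=dict(np.load('top1.npz')); g=cv2.cvtColor(T['frame'],cv2.COLOR_RGB2GRAY).astype(float)
F=[];N=[]
for u in range(449,465):
    c=g[:,u]
    v=192+int(np.argmax(c[192:200])); 
    while c[v]>90: v+=1
    F.append((u,v-(90-c[v])/(c[v-1]-c[v])))
    v=252
    while not(c[v]>98 and c[v+1]<=98 and c[v+2]<95): v-=1
    N.append((u,v+(c[v]-98)/(c[v]-c[v+1])))
a=np.radians(-14.53); ax=np.array([np.cos(a),np.sin(a)]); n=np.array([-ax[1],ax[0]])
f=onplane(T,F,.072)[:,:2]*1000@ax; m=onplane(T,N,.072)[:,:2]*1000@ax
print(np.median(f),f.std(),np.median(m),m.std(),'len',np.median(f)+5-np.median(m))
x=(np.median(f)+5+np.median(m))/2; y=(np.array([469.4,-321.1])@n+np.array([467.9,-423.9])@n)/2
print('box centre',x*ax+y*n)
o=get_obs(); print(o['tool_pos'],o['tool_rot'])
E
```

```text
618.3178539563551 0.3833510845208268 473.0891029949856 0.43809475671255194 len 150.22875096136949
box centre [ 469.70244838 -372.77276966]
[0.50814678 0.3024932  0.22082071] [-1.79851268e+02  1.10309089e-01  2.29177885e+01]
```

Emit:
{"api": "servo_tool", "payload": {"series": [[[-0.018, -0.265, 0.15, 0, 0, 0.036, 1], [-0.018, -0.265, 0.25, 0, 0, 0.036, 1], [-0.018, -0.265, 0.4, 0, 0, 0.036, 1], [-0.018, -0.265, 0.4, 0, 0, 0.036, 1], [-0.018, -0.265, 0.4, 0, 0, 0.036, 1], [-0.018, -0.265, 0.4, 0, 0, 0.036, 1], [-0.018, -0.265, 0.4, 0, 0, 0.036, 1]]]}}

```text
time_s: 3.0
tool_pos: [0.4765, 0.3694, 0.1037]
tool_rot: [180.0, -0.1, 15.9]
force: [0.3, 0.3, -0.3]
grip_width: 0.0869
grasp_force: 0.0
```

```bash
python3 - <<'E'
from h import *
o=get_obs(); print(o['tool_pos'],o['tool_rot'],o['force'],o['joint_velocities'].round(3) if hasattr(o['joint_velocities'],'round') else o['joint_velocities'])
E
```

```text
[0.47647796 0.36942106 0.10370064] [ 1.79974501e+02 -1.46741103e-01  1.59310085e+01] [ 0.2856118   0.30564865 -0.29926539] [ 0.14  -0.86  -0.581 -1.235 -0.004 -0.248 -0.284]
```

Emit:
{"api": "servo_tool", "payload": {"series": [[[0, 0, 0.08, 0, 0, 0, 1], [0, 0, 0.15, 0, 0, 0, 1], [0, 0, 0.2, 0, 0, 0, 1], [0, 0, 0.2, 0, 0, 0, 1], [0, 0, 0.2, 0, 0, 0, 1], [0, 0, 0.2, 0, 0, 0, 1]]]}}

```text
time_s: 3.5
tool_pos: [0.4756, 0.3712, 0.0436]
tool_rot: [-180.0, -0.1, 16.0]
force: [-0.1, 0.1, 0.3]
grip_width: 0.0871
grasp_force: 0.0
```

Emit:
{"api": "servo_tool", "payload": {"series": [[[-0.006, 0, 0.02, 0, 0, 0, 1], [-0.006, 0, 0.037, 0, 0, 0, 1], [-0.006, 0, 0.037, 0, 0, 0, 0.6], [-0.006, 0, 0.037, 0, 0, 0, 0.3], [-0.006, 0, 0.037, 0, 0, 0, 0], [-0.006, 0, 0.037, 0, 0, 0, 0], [-0.006, 0, 0.037, 0, 0, 0, 0], [-0.006, 0, 0.037, 0, 0, 0, 0], [-0.006, 0, 0.037, 0, 0, 0, 0], [-0.006, 0, 0.037, 0, 0, 0, 0], [-0.006, 0, 0.037, 0, 0, 0, 0], [-0.006, 0, 0.037, 0, 0, 0, 0]]], "grip_force": 30}}

```text
time_s: 4.5
tool_pos: [0.4726, 0.3701, 0.0307]
tool_rot: [180.0, -0.0, 16.1]
force: [-1.0, 0.1, 0.2]
grip_width: 0.0282
grasp_force: 0.0
```

Emit:
{"api": "servo_tool", "payload": {"series": [[[0, 0, 0, 0, 0, 0, 0], [0, 0, 0, 0, 0, 0, 0], [0, 0, 0, 0, 0, 0, 0], [0, 0, 0, 0, 0, 0, 0], [0, 0, 0, 0, 0, 0, 0], [0, 0, 0, 0, 0, 0, 0]]]}}

```text
time_s: 5.0
tool_pos: [0.4725, 0.3701, 0.0307]
tool_rot: [180.0, 0.0, 16.1]
force: [0.1, 0.3, 0.1]
grip_width: 0.0009
grasp_force: 0.0
```

```bash
python3 - <<'E'
from h import *
o=get_obs(); print(o['tool_pos'],o['grip_width'],o['force'])
A=shot('scene');B=shot('top')
np.savez('top2.npz',**{k:B[k] for k in('frame','depth','K','D','R','o')})
a=cv2.resize(A['frame'][120:260,120:300,::-1],None,fx=2.5,fy=2.5,interpolation=2)
b=cv2.resize(B['frame'][170:280,150:270,::-1],None,fx=2.9,fy=2.9,interpolation=2)
h=max(len(a),len(b)); pad=lambda i:cv2.copyMakeBorder(i,0,h-len(i),0,0,0)
cv2.imwrite('pics/g1.png',np.hstack([pad(a),pad(b)]))
E
```

```text
[0.47250249 0.37012246 0.03068505] 0.0008712205825194841 [0.07826592 0.29417244 0.10095744]
```

View pics/g1.png

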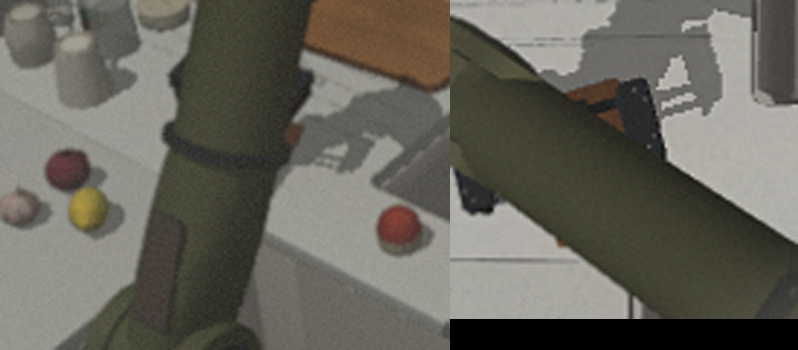

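```bash
python3 - <<'E'
from h import *
B=dict(np.load('top2.npz')); P=cloud(B)
def px(u,v): return 150+(u-450)/2.9,170+v/2.9
for n,(u,v) in dict(lidvis=(590,92),lid2=(612,125),bar=(600,104),body_r=(635,110),body_r2=(648,140),body_l=(475,190),lidnear=(562,241)).items():
    a,b=px(u,v); a,b=round(a),round(b); print(n,a,b,P[b,a].round(3),np.median(P[b-1:b+2,a-1:a+2,2]).round(3),B['frame'][b,a])
E
```

```text
lidvis 198 202 [0.545 0.372 0.033] 0.03 [78 54 38]
lid2 206 213 [0.512 0.348 0.031] 0.032 [60 45 31]
bar 202 206 [0.509 0.328 0.165] 0.163 [32 33 34]
body_r 214 208 [0.503 0.295 0.166] 0.165 [44 45 45]
body_r2 218 218 [0.476 0.284 0.167] 0.166 [43 44 44]
body_l 159 236 [0.431 0.439 0.166] 0.165 [46 46 47]
lidnear 189 253 [0.357 0.261 0.523] 0.521 [60 58 43]
```

Emit:
{"api": "servo_tool", "payload": {"series": [[[0, 0, 0, 0, 0, 0, 1], [0, 0, 0, 0, 0, 0, 1], [0, 0, 0, 0, 0, 0, 1], [0, 0, -0.1, 0, 0, 0, 1], [0, 0, -0.2, 0, 0, 0, 1], [0, 0.1, -0.3, 0, 0, 0, 1], [0, 0.2, -0.4, 0, 0, 0, 1], [0, 0.3, -0.5, 0, 0, 0, 1], [0, 0.4, -0.5, 0, 0, 0, 1], [0, 0.5, -0.5, 0, 0, 0, 1], [0, 0.6, -0.5, 0, 0, 0, 1]]]}}

```text
time_s: 6.02
tool_pos: [0.5231, 0.1958, 0.1817]
tool_rot: [180.0, -0.1, 16.1]
force: [-0.3, -0.0, 0.1]
grip_width: 0.0659
grasp_force: 0.0
```

```bash
python3 - <<'E'
from h import *
o=get_obs(); print(o['tool_pos'],o['tool_rot'],o['grip_width'],o['force'])
A=shot('scene');B=shot('top')
for n,c in(('scene3',A),('top3',B)): np.savez(n+'.npz',**{k:c[k] for k in('frame','depth','K','D','R','o')})
a=cv2.resize(A['frame'][100:240,120:300,::-1],None,fx=2.2,fy=2.2,interpolation=2)
b=cv2.resize(B['frame'][170:270,150:290,::-1],None,fx=2.8,fy=2.8,interpolation=2)
h=max(len(a),len(b)); pad=lambda i:cv2.copyMakeBorder(i,0,h-len(i),0,0,0)
cv2.imwrite('pics/g2.png',np.hstack([pad(a),pad(b)]))
E
```

```text
[0.52308058 0.19578535 0.18174509] [ 1.79952509e+02 -1.09606117e-01  1.60802014e+01] 0.06589488976501928 [-0.26727676 -0.04026073  0.08761147]
```

View pics/g2.png

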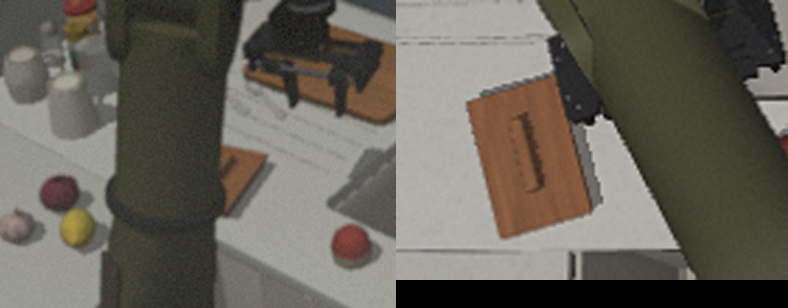

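```bash
python3 - <<'E'
from h import *
A=dict(np.load('scene3.npz'));B=dict(np.load('top3.npz'))
def proj(c,p): return cv2.projectPoints(np.array(p,float).reshape(-1,1,3),cv2.Rodrigues(c['R'].T)[0],-c['R'].T@c['o'],c['K'],c['D'])[0].reshape(-1,2)
t=np.array([.5231,.1958,.1817]); y=np.array([.277,-.961,0])
print('scene crop of tcp, tips', ((proj(A,[t,t+.04*y,t-.04*y])-[120,100])*2.2).round(1).tolist())
P=cloud(B); q=P[165:280,150:230]; k=(q[...,2]>.038)&(q[...,2]<.06)
g=cv2.cvtColor(B['frame'],cv2.COLOR_RGB2GRAY)
m=np.zeros((400,640),np.uint8); m[195:248,170:215]=k[30:83,20:65]
m=cv2.morphologyEx(m,cv2.MORPH_OPEN,np.ones((2,2)))
ct=max(cv2.findContours(m,0,1)[0],key=cv2.contourArea).reshape(-1,2)
print(cv2.minAreaRect((onplane(B,ct,.048)[:,:2]*1000).astype(np.float32)),np.percentile(P[...,2][m>0],[10,50,90]))
PA=cloud(A)
u,v=120+293/2.2,100+95/2.2; print([PA[int(v)-i,int(u)].round(3) for i in range(4)]); u,v=120+342/2.2,100+108/2.2; print([PA[int(v)-i,int(u)].round(3) for i in range(4)])
cv2.imwrite('pics/g3.png',cv2.resize(A['frame'][95:165,215:315,::-1],None,fx=5,fy=5,interpolation=2))
E
```

```text
scene crop of tcp, tips [[316.9, 119.8], [341.8, 124.8], [292.4, 114.8]]
((473.31329345703125, 371.6004943847656), (76.37002563476562, 15.287721633911133), 15.729992866516113) [0.03583782 0.04686941 0.05048175]
[array([0.509, 0.227, 0.223]), array([0.504, 0.222, 0.231]), array([0.508, 0.225, 0.232]), array([0.509, 0.226, 0.235])]
[array([0.527, 0.151, 0.219]), array([0.529, 0.152, 0.221]), array([0.529, 0.152, 0.226]), array([0.529, 0.152, 0.229])]
```

View pics/g3.png

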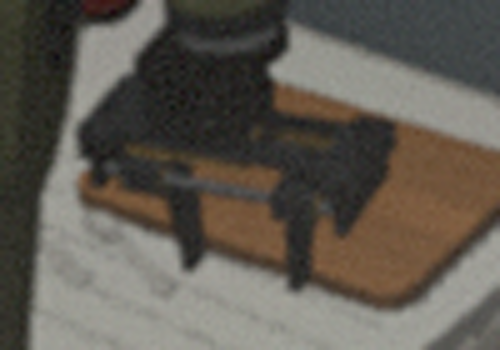

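Emit:
{"api": "servo_tool", "payload": {"series": [[[0.004, -0.1, 0, 0, 0, 0, 1], [0.004, -0.23, 0, 0, 0, 0, 1], [0.004, -0.36, 0, 0, 0, 0, 1], [0.004, -0.49, 0, 0, 0, 0, 1], [0.004, -0.604, 0.08, 0, 0, 0, 1], [0.004, -0.604, 0.2, 0, 0, 0, 1], [0.004, -0.604, 0.3, 0, 0, 0, 1], [0.004, -0.604, 0.4, 0, 0, 0, 1], [0.004, -0.604, 0.46, 0, 0, 0, 1], [0.004, -0.604, 0.49, 0, 0, 0, 1], [0.004, -0.604, 0.5, 0, 0, 0, 1], [0.004, -0.604, 0.5, 0, 0, 0, 1]]]}}

```text
time_s: 7.12
tool_pos: [0.4731, 0.3721, 0.0307]
tool_rot: [-180.0, 0.0, 16.1]
force: [0.7, 0.1, 0.3]
grip_width: 0.0871
grasp_force: 0.0
```

Emit:
{"api": "servo_tool", "payload": {"series": [[[0, 0, 0.01, 0, 0, 0, 1], [0, 0, 0.02, 0, 0, 0, 1], [0, 0, 0.027, 0, 0, 0, 1]]]}}

```text
time_s: 7.37
tool_pos: [0.4741, 0.3721, 0.0236]
tool_rot: [-180.0, -0.1, 16.1]
force: [0.2, 0.2, 0.1]
grip_width: 0.0872
grasp_force: 0.0
```

Emit:
{"api": "servo_tool", "payload": {"series": [[[0, 0, 0.01, 0, 0, 0, 1], [0, 0, 0.014, 0, 0, 0, 1], [0, 0, 0.014, 0, 0, 0, 1]]]}}

```text
time_s: 7.62
tool_pos: [0.4733, 0.3714, 0.0182]
tool_rot: [180.0, 0.0, 16.1]
force: [-0.7, -0.1, -0.1]
grip_width: 0.0872
grasp_force: 0.0
```

Emit:
{"api": "servo_tool", "payload": {"series": [[[0, 0, 0.006, 0, 0, 0, 1], [0, 0, 0.01, 0, 0, 0, 1], [0, 0, 0.01, 0, 0, 0, 1]]]}}

```text
time_s: 7.87
tool_pos: [0.4732, 0.3715, 0.0151]
tool_rot: [180.0, 0.0, 16.1]
force: [-0.4, -0.6, 0.0]
grip_width: 0.0869
grasp_force: 0.0
```

Emit:
{"api": "servo_tool", "payload": {"series": [[[0, 0, 0, 0, 0, 0, 0], [0, 0, 0, 0, 0, 0, 0], [0, 0, 0, 0, 0, 0, 0], [0, 0, 0, 0, 0, 0, 0], [0, 0, 0, 0, 0, 0, 0], [0, 0, 0, 0, 0, 0, 0], [0, 0, 0, 0, 0, 0, 0], [0, 0, 0, 0, 0, 0, 0], [0, 0, 0, 0, 0, 0, 0], [0, 0, 0, 0, 0, 0, 0], [0, 0, 0, 0, 0, 0, 0], [0, 0, 0, 0, 0, 0, 0]]], "grip_force": 25}}

```text
time_s: 8.87
tool_pos: [0.4733, 0.3719, 0.0154]
tool_rot: [-180.0, -0.0, 16.1]
force: [-0.4, -0.1, -0.7]
grip_width: 0.015
grasp_force: 0.4
```

Emit:
{"api": "servo_tool", "payload": {"series": [[[0, 0, 0, 0, 0, 0, 0], [0, 0, 0, 0, 0, 0, 0], [0, 0, 0, 0, 0, 0, 0]]]}}

```text
time_s: 9.12
tool_pos: [0.4733, 0.3719, 0.0154]
tool_rot: [-180.0, -0.0, 16.1]
force: [-0.4, 0.0, 0.8]
grip_width: 0.0138
grasp_force: 25.0
```

Emit:
{"api": "servo_tool", "payload": {"series": [[[0, 0, -0.05, 0, 0, 0, 0], [0, 0, -0.15, 0, 0, 0, 0], [0, 0, -0.26, 0, 0, 0, 0], [-0.02, 0.06, -0.37, 0, 0, 0, 0], [-0.052, 0.18, -0.45, 0, 0, 0, 0], [-0.086, 0.3, -0.5, 0, 0, 0, 0], [-0.121, 0.42, -0.5, 0, 0, 0, 0], [-0.155, 0.54, -0.5, 0, 0, 0, 0], [-0.19, 0.66, -0.5, 0, 0, 0, 0], [-0.225, 0.78, -0.5, 0, 0, 0, 0], [-0.259, 0.9, -0.5, 0, 0, 0, 0]]]}}

```text
time_s: 10.03
tool_pos: [0.4728, 0.0889, 0.1664]
tool_rot: [179.9, -0.0, 16.1]
force: [0.2, 0.0, -1.6]
grip_width: 0.0138
grasp_force: 25.0
```

Emit:
{"api": "servo_tool", "payload": {"series": [[[-0.035, 0.12, 0, 0, 0, 0.02, 0], [-0.07, 0.24, 0, 0, 0, 0.04, 0], [-0.104, 0.36, 0, 0, 0, 0.06, 0], [-0.138, 0.48, 0, 0, 0, 0.08, 0], [-0.173, 0.6, 0, 0, 0, 0.1, 0], [-0.207, 0.72, 0, 0, 0, 0.12, 0], [-0.242, 0.84, 0, 0, 0, 0.14, 0], [-0.27, 0.94, 0, 0, 0, 0.16, 0], [-0.28, 0.97, 0, 0, 0, 0.17, 0], [-0.28, 0.97, 0, 0, 0, 0.17, 0]]]}}

```text
time_s: 10.87
tool_pos: [0.4723, -0.2157, 0.1658]
tool_rot: [180.0, 0.0, -14.9]
force: [-0.5, 1.1, -2.0]
grip_width: 0.0135
grasp_force: 25.0
```

Emit:
{"api": "servo_tool", "payload": {"series": [[[0.028, 0.12, 0, 0, 0, 0, 0], [0.056, 0.24, 0, 0, 0, 0, 0], [0.084, 0.36, 0, 0, 0, 0, 0], [0.11, 0.47, 0.05, 0, 0, 0, 0], [0.122, 0.521, 0.1, 0, 0, 0, 0], [0.122, 0.521, 0.15, 0, 0, 0, 0], [0.122, 0.521, 0.178, 0, 0, 0, 0], [0.122, 0.521, 0.178, 0, 0, 0, 0], [0.122, 0.521, 0.178, 0, 0, 0, 0], [0.122, 0.521, 0.178, 0, 0, 0, 0]]]}}

```text
time_s: 11.7
tool_pos: [0.471, -0.3714, 0.1135]
tool_rot: [180.0, -0.1, -14.4]
force: [0.4, 0.2, -1.0]
grip_width: 0.0135
grasp_force: 25.0
```

```bash
python3 - <<'E'
from h import *
o=get_obs(); print(o['tool_pos'],o['tool_rot'],o['grip_width'],o['force'])
A=shot('scene');B=shot('top')
for n,c in(('scene4',A),('top4',B)): np.savez(n+'.npz',**{k:c[k] for k in('frame','depth','K','D','R','o')})
a=cv2.resize(A['frame'][195:315,355:475,::-1],None,fx=3.3,fy=3.3,interpolation=2)
b=cv2.resize(B['frame'][170:270,400:520,::-1],None,fx=3.3,fy=3.3,interpolation=2)
h=max(len(a),len(b)); pad=lambda i:cv2.copyMakeBorder(i,0,h-len(i),0,0,0)
cv2.imwrite('pics/p1.png',np.hstack([pad(a),pad(b)]))
E
```

```text
[ 0.47100343 -0.37142733  0.11346697] [ 1.79980197e+02 -1.00457890e-01 -1.43588382e+01] 0.01351600498831519 [ 0.40905456  0.23142488 -1.02538994]
```

View pics/p1.png

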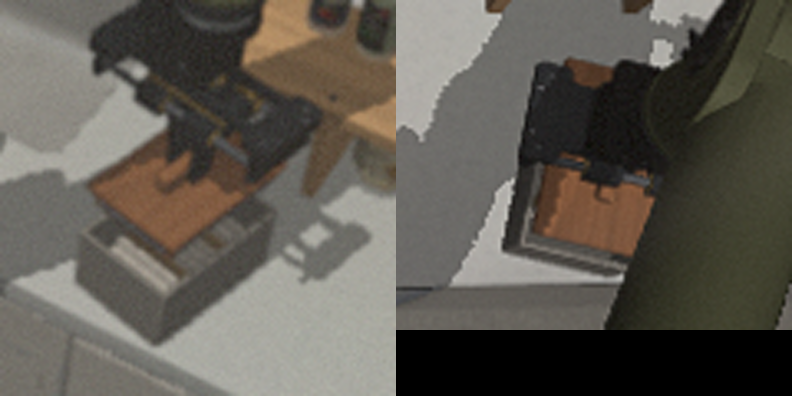

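```bash
python3 - <<'E'
from h import *
A=dict(np.load('scene4.npz'));B=dict(np.load('top4.npz'))
def s(l,z): return (onplane(A,[(355+(u+.5)/3.3-.5,195+(v+.5)/3.3-.5) for u,v in l],z)[:,:2]*1000).round(1).tolist()
print('lid exp (410.9,-304.3),(385.9,-401)',s([(87,183),(176,247)],.128))
print('box rim NL,NR',s([(78,236),(157,295)],.072),'exp',)
a=np.radians(-14.5); ax=np.array([np.cos(a),np.sin(a)]); n=np.array([-ax[1],ax[0]]); c=np.array([469.7,-372.8])
print(c-75*ax+50*n,c-75*ax-50*n)
# top: wood left edge and near edge of plate at z=.128
hsv=cv2.cvtColor(B['frame'],cv2.COLOR_RGB2HSV); w=((hsv[...,1]>90)&(hsv[...,0]<20)).astype(np.uint8)
w[:222]=0; w[250:]=0; w[:,:432]=0; w[:,478:]=0
L=[(np.argmax(w[v]>0)-.5,v) for v in range(224,238) if w[v].any()]
N=[(u,249-np.argmax(w[249::-1,u]>0)+.5 if 0 else max(np.where(w[:,u])[0])+.5) for u in range(446,468) if w[:,u].any()]
for nm,p,d in(('left',L,n),('near',N,ax)):
    q=onplane(B,p,.128)[:,:2]*1000; e=(q-c)@d; print(nm,np.median(e).round(1),e.std().round(2),e.round(1))
E
```

```text
lid exp (410.9,-304.3),(385.9,-401) [[413.5, -307.7], [392.1, -403.2]]
box rim NL,NR [[403.1, -310.1], [383.3, -397.5]] exp
[ 409.60792717 -305.61411768] [ 384.56992677 -402.42888171]
left 53.7 1.18 [54.2 53.6 53.1 52.6 54.7 54.2 56.3 55.8 52.6 52.1 54.2 53.7 53.2 52.6]
near -71.0 0.8 [-71.4 -70.7 -70.1 -72.1 -71.5 -70.9 -70.2 -69.6 -71.6 -71.  -70.3 -69.7
 -71.7 -71.1 -70.5 -69.8 -71.8 -71.2 -70.6 -72.6 -72.  -71.3]
```

```bash
python3 - <<'E'
from h import *
A=dict(np.load('scene4.npz'));B=dict(np.load('top4.npz'))
a=np.radians(-14.5); ax=np.array([np.cos(a),np.sin(a)]); n=np.array([-ax[1],ax[0]]); c=np.array([469.7,-372.8])
P=cloud(B); q=P[226:236,448:464]; print('top plate z',np.median(q[...,2]),np.percentile(q[...,2],[10,90]))
PA=cloud(A); u0,v0=355+130/3.3,195+205/3.3; q=PA[int(v0)-6:int(v0)+4,int(u0)-6:int(u0)+8]; print('scene plate z',np.median(q[...,2]))
g=cv2.cvtColor(B['frame'],cv2.COLOR_RGB2GRAY)
for u in(450,456,462): print(u,[tuple(int(t) for t in B['frame'][v,u]) for v in range(233,254)])
print('row230',[tuple(int(t) for t in B['frame'][230,u]) for u in range(432,450)])
# scene: wood mask contour & edges
hsv=cv2.cvtColor(A['frame'],cv2.COLOR_RGB2HSV); w=((hsv[...,1]>80)&(hsv[...,0]<20)).astype(np.uint8); w[:230]=0; w[280:]=0; w[:,:375]=0; w[:,440:]=0
pts=[(u,np.where(w[:,u])[0].max()+.5) for u in range(384,406)]
for z in(.118,.123): 
    e=(onplane(A,pts,z)[:,:2]*1000-c)@ax; print('near edge bottom in scene z',z,np.median(e),e.round(1))
E
```

```text
top plate z 0.12757099953424222 [0.12434359 0.13643634]
scene plate z 0.12775340437812965
450 [(127, 86, 60), (123, 85, 61), (118, 81, 57), (117, 81, 58), (117, 81, 57), (120, 82, 59), (115, 79, 56), (121, 85, 61), (117, 79, 57), (102, 75, 60), (76, 72, 67), (80, 79, 73), (90, 85, 80), (113, 108, 102), (96, 92, 85), (77, 72, 69), (70, 67, 61), (102, 101, 96), (151, 150, 144), (168, 164, 160), (164, 161, 156)]
456 [(126, 86, 61), (125, 85, 60), (123, 84, 59), (124, 84, 60), (124, 87, 62), (124, 86, 61), (125, 86, 62), (123, 85, 61), (123, 86, 61), (126, 88, 64), (114, 82, 62), (82, 70, 62), (86, 83, 78), (82, 80, 76), (107, 102, 97), (115, 108, 101), (67, 62, 58), (73, 70, 65), (81, 77, 73), (133, 130, 126), (168, 166, 162)]
462 [(131, 89, 64), (131, 90, 65), (129, 90, 64), (128, 88, 63), (126, 89, 64), (128, 90, 65), (126, 87, 61), (127, 89, 63), (133, 92, 68), (129, 89, 65), (130, 90, 65), (129, 89, 65), (104, 79, 63), (78, 75, 71), (85, 80, 75), (94, 91, 85), (105, 99, 96), (85, 81, 76), (70, 68, 62), (66, 63, 59), (116, 114, 111)]
row230 [(178, 175, 169), (178, 177, 170), (183, 181, 175), (48, 47, 44), (43, 41, 39), (44, 42, 38), (43, 40, 38), (44, 42, 40), (69, 67, 61), (69, 64, 57), (52, 43, 32), (58, 37, 30), (78, 53, 35), (85, 58, 43), (83, 56, 42), (83, 58, 41), (108, 72, 49), (138, 92, 61)]
near edge bottom in scene z 0.118 -68.02984012811453 [-69.1 -67.  -67.7 -68.3 -68.9 -66.8 -67.5 -68.1 -66.  -66.7 -67.3 -67.9
 -68.6 -79.9 -67.1 -81.1 -79.1 -79.7 -67.  -67.6 -78.8 -79.4]
near edge bottom in scene z 0.123 -71.7293518342583 [-72.8 -70.7 -71.4 -72.  -72.6 -70.5 -71.2 -71.8 -69.7 -70.4 -71.  -71.6
 -72.3 -83.6 -70.8 -84.8 -82.7 -83.3 -70.7 -71.3 -82.5 -83.1]
```

```bash
python3 - <<'E'
from h import *
B=dict(np.load('top4.npz'))
a=np.radians(-14.5); ax=np.array([np.cos(a),np.sin(a)]); n=np.array([-ax[1],ax[0]]); c=np.array([469.7,-372.8])
f=B['frame'].astype(int); r=f[...,0]-f[...,2]
F=[];N=[]
for u in range(452,465):
    v=180
    while r[v,u]<30 and v<200: v+=1
    if v<200: F.append((u,v-(r[v,u]-30)/(r[v,u]-r[v-1,u])))
for u in range(446,466):
    v=252
    while r[v,u]<30: v-=1
    N.append((u,v+(r[v,u]-30)/(r[v,u]-r[v+1,u])))
for p in(F,N):
    q=onplane(B,p,.128)[:,:2]*1000; e=(q-c)@ax; print(np.median(e).round(2),e.round(1), 'tilt deg',np.degrees(np.polyfit((q-c)@n,e,1)[0]).round(2))
o=get_obs(); print(o['tool_pos'],o['tool_rot'],o['force'])
E
```

```text
77.93 [77.  77.8 77.9 78.2 78.1 77.9 78.  77.7 77.7 77.6 77.7 78.4 78.7] tilt deg -1.04
-70.99 [-71.3 -70.8 -70.8 -71.4 -71.1 -70.8 -70.8 -70.9 -71.2 -70.9 -70.8 -70.5
 -70.9 -71.2 -71.  -71.3 -71.4 -71.1 -70.7 -71.5] tilt deg 0.16
[ 0.47077328 -0.37219353  0.11358562] [ 1.79946013e+02 -1.18659151e-01 -1.44191358e+01] [ 0.05511136  0.29455111 -1.75830032]
```

Emit:
{"api": "servo_tool", "payload": {"series": [[[-0.011, 0, 0.03, 0, 0, 0, 0], [-0.011, 0, 0.06, 0, 0, 0, 0], [-0.011, 0, 0.085, 0, 0, 0, 0], [-0.011, 0, 0.1, 0, 0, 0, 0], [-0.011, 0, 0.11, 0, 0, 0, 0], [-0.011, 0, 0.115, 0, 0, 0, 0], [-0.011, 0, 0.115, 0, 0, 0, 0]]]}}

```text
time_s: 12.38
tool_pos: [0.4663, -0.3729, 0.0781]
tool_rot: [179.9, -0.0, -14.6]
force: [-0.8, -0.8, 1.9]
grip_width: 0.0134
grasp_force: 25.0
```

Emit:
{"api": "servo_tool", "payload": {"series": [[[0, 0, 0.006, 0, 0, 0, 0], [0, 0, 0.012, 0, 0, 0, 0], [0, 0, 0.018, 0, 0, 0, 0], [0, 0, 0.018, 0, 0, 0, 0]]]}}

```text
time_s: 12.72
tool_pos: [0.4663, -0.3732, 0.0737]
tool_rot: [179.9, -0.0, -14.6]
force: [-3.0, -0.4, 6.6]
grip_width: 0.0137
grasp_force: 25.0
```

Emit:
{"api": "servo_tool", "payload": {"series": [[[0, 0, 0.005, 0, 0, 0, 0], [0, 0, 0.01, 0, 0, 0, 0], [0, 0, 0.015, 0, 0, 0, 0], [0, 0, 0.018, 0, 0, 0, 0], [0, 0, 0.018, 0, 0, 0, 0]]]}}

```text
time_s: 13.13
tool_pos: [0.4664, -0.3732, 0.0684]
tool_rot: [179.9, -0.1, -14.6]
force: [-3.4, -0.9, 7.9]
grip_width: 0.0135
grasp_force: 25.0
```

Emit:
{"api": "servo_tool", "payload": {"series": [[[0, 0, 0.004, 0, 0, 0, 0], [0, 0, 0.008, 0, 0, 0, 0], [0, 0, 0.01, 0, 0, 0, 0], [0, 0, 0.01, 0, 0, 0, 0]]]}}

```text
time_s: 13.47
tool_pos: [0.4664, -0.3733, 0.0673]
tool_rot: [179.9, -0.0, -14.6]
force: [-6.8, 0.8, 17.2]
grip_width: 0.0137
grasp_force: 25.0
```

Emit:
{"api": "servo_tool", "payload": {"series": [[[0, 0, 0.004, 0, 0, 0, 0], [0, 0, 0.007, 0, 0, 0, 0], [0, 0, 0.007, 0, 0, 0, 0]]]}}

```text
time_s: 13.72
tool_pos: [0.4664, -0.3733, 0.0672]
tool_rot: [179.8, -0.0, -14.6]
force: [-11.3, 4.6, 28.9]
grip_width: 0.0138
grasp_force: 25.0
```

```bash
python3 - <<'E'
from h import *
o=get_obs(); print(o['tool_pos'],o['tool_rot'],o['force'],o['wrist_torque'])
A=shot('scene');B=shot('top')
for n,c in(('scene5',A),('top5',B)): np.savez(n+'.npz',**{k:c[k] for k in('frame','depth','K','D','R','o')})
for c in(A,B):
    P=cloud(c); f=c['frame'].astype(int); w=(f[...,0]-f[...,2]>25); z=P[...,2]
    a=np.radians(-14.5); ax=np.array([np.cos(a),np.sin(a)]); n=np.array([-ax[1],ax[0]])
    q=(P[...,:2]-np.array([.4697,-.3728])); x=q@ax; y=q@n
    k=w&(abs(x)<.074)&(abs(y)<.048)&(z>.06)&(z<.095)&((abs(y)>.015)|(abs(x)>.045))
    M=np.c_[x[k],y[k],np.ones(k.sum())]; s=np.linalg.lstsq(M,z[k],rcond=None)[0]; print(k.sum(),'z at centre',s[2].round(4),'slope mm over 150/100',s[0]*150,s[1]*100,'x range',x[k].min().round(3),x[k].max().round(3),y[k].min().round(3),y[k].max().round(3))
E
```

```text
[ 0.46639704 -0.37331305  0.06724645] [ 1.79815485e+02 -4.46821862e-02 -1.45662946e+01] [-11.26338007   4.61138949  28.92178216] [ 1.10880562  2.51843928 -0.07494533]
647 z at centre 0.0822 slope mm over 150/100 0.8083508808001334 0.6023767027902318 x range -0.074 0.06 -0.048 0.047
597 z at centre 0.0813 slope mm over 150/100 -0.06566188361824622 0.7632660085697157 x range -0.074 0.074 -0.042 0.048
```

Emit:
{"api": "servo_tool", "payload": {"series": [[[0, 0, -0.008, 0, 0, 0, 0], [0, 0, -0.013, 0, 0, 0, 0], [0, 0, -0.013, 0, 0, -0.01, 0], [0, 0, -0.013, 0, 0, -0.022, 0], [0, 0, -0.013, 0, 0, -0.034, 0], [0, 0, -0.013, 0, 0, -0.046, 0], [0, 0, -0.013, 0, 0, -0.058, 0], [0, 0, -0.013, 0, 0, -0.068, 0], [0, 0, -0.013, 0, 0, -0.075, 0], [0, 0, -0.013, 0, 0, -0.075, 0]]]}}

```text
time_s: 14.65
tool_pos: [0.4683, -0.3725, 0.0674]
tool_rot: [179.9, -0.2, -1.0]
force: [-1.2, -0.4, 7.3]
grip_width: 0.0135
grasp_force: 25.1
```

Emit:
{"api": "servo_tool", "payload": {"series": [[[0.015, 0, -0.004, 0, 0, 0, 0], [0.04, 0, -0.005, 0, 0, 0, 0], [0.07, 0, -0.005, 0, 0, 0, 0], [0.1, 0, -0.005, 0, 0, 0, 0], [0.13, 0, -0.005, 0, 0, 0, 0], [0.16, 0, -0.005, 0, 0, 0, 0], [0.19, 0, -0.005, 0, 0, 0, 0], [0.22, 0, -0.005, 0, 0, 0, 0], [0.25, 0, -0.005, 0, 0, 0, 0], [0.275, 0, -0.005, 0, 0, 0, 0], [0.29, 0, -0.005, 0, 0, 0, 0], [0.29, 0, -0.005, 0, 0, 0, 0]]]}}

```text
time_s: 15.65
tool_pos: [0.5544, -0.3734, 0.0674]
tool_rot: [180.0, -0.0, -1.0]
force: [-1.9, -0.8, 4.1]
grip_width: 0.0136
grasp_force: 25.0
```

```bash
python3 - <<'E'
from h import *
o=get_obs(); print(o['tool_pos'],o['tool_rot'],o['force'])
A=shot('scene');B=shot('top')
for n,c in(('scene6',A),('top6',B)): np.savez(n+'.npz',**{k:c[k] for k in('frame','depth','K','D','R','o')})
f=B['frame'].astype(int); r=f[...,0]-f[...,2]
for v in range(216,236,3): print(v,r[v,425:490:1].tolist())
for u in(445,455): print(u,r[205:245,u].tolist(),f[205:245,u,0].tolist())
E
```

```text
[ 0.55435027 -0.37339134  0.06743754] [ 1.79985564e+02 -3.12947995e-03 -9.80698890e-01] [-1.90829678 -0.82998542  4.1208291 ]
216 [5, 4, 3, 4, 5, 7, 3, 3, 4, 5, 6, 6, 2, 6, 4, 5, 15, 30, 44, 38, 39, 40, 39, 35, 36, 36, 46, 67, 70, 68, 66, 70, 69, 69, 67, 71, 71, 71, 67, 64, 68, 69, 68, 70, 70, 34, 9, 7, 9, 7, 7, 9, 13, 11, 11, 10, 14, 16, 10, 11, 14, 12, 15, 16, 15]
219 [2, 5, 4, 4, 5, 5, 5, 6, 4, 3, 3, 4, 4, 4, 7, 6, 6, 7, 4, 3, 7, 8, 9, 6, 7, 8, 8, 9, 8, 7, 8, 9, 9, 7, 9, 9, 8, 10, 6, 8, 7, 6, 8, 8, 6, 6, 10, 7, 10, 10, 7, 10, 10, 9, 13, 11, 13, 14, 11, 15, 12, 15, 13, 14, 15]
222 [3, 6, 4, 3, 5, 5, 2, 3, 5, 3, 4, 4, 5, 4, 4, 5, 4, 6, 6, 7, 6, 5, 6, 7, 6, 6, 6, 6, 7, 5, 5, 5, 6, 6, 6, 6, 7, 5, 5, 4, 6, 5, 6, 6, 6, 6, 8, 6, 9, 12, 11, 10, 10, 10, 12, 12, 14, 13, 14, 15, 13, 14, 14, 14, 15]
225 [4, 5, 5, 4, 3, 4, 5, 5, 5, 3, 4, 5, 4, 4, 3, 3, 7, 6, 6, 7, 5, 5, 6, 4, 6, 4, 6, 7, 6, 6, 6, 5, 6, 4, 4, 6, 5, 5, 6, 5, 7, 6, 7, 6, 7, 7, 8, 9, 10, 9, 8, 12, 11, 12, 10, 13, 16, 13, 12, 13, 14, 15, 12, 14, 16]
228 [4, 6, 5, 5, 5, 4, 5, 4, 5, 3, 5, 4, 5, 4, 5, 7, 7, 5, 7, 7, 8, 6, 5, 4, 4, 7, 
[... 522 characters left out ...]
, 11, 13, 13, 12, 13, 13, 13, 13, 15, 16, 15, 16]
445 [45, 43, 46, 45, 43, 43, 44, 45, 40, 43, 43, 39, 12, 3, 7, 7, 7, 6, 7, 6, 5, 6, 6, 8, 5, 7, 5, 5, 7, 7, 7, 4, 7, 6, 6, 5, 8, 7, 5, 6] [89, 87, 88, 87, 88, 85, 87, 88, 86, 84, 86, 79, 58, 45, 55, 81, 159, 181, 177, 176, 175, 175, 178, 179, 178, 178, 176, 175, 175, 177, 176, 173, 173, 175, 174, 171, 174, 172, 172, 171]
455 [40, 39, 42, 41, 39, 43, 56, 39, 72, 72, 69, 66, 28, 6, 8, 6, 6, 5, 6, 5, 6, 5, 6, 4, 6, 5, 6, 6, 7, 6, 5, 5, 8, 6, 7, 8, 6, 7, 7, 7] [77, 82, 83, 81, 80, 80, 102, 81, 131, 130, 129, 124, 87, 66, 66, 79, 157, 178, 177, 173, 173, 177, 176, 176, 176, 174, 175, 172, 173, 172, 172, 172, 171, 172, 171, 170, 168, 171, 168, 169]
```

```bash
cat > nb.py <<'E'
from h import *
def near(B,rows,cols,th=25,z=.082):
    f=B['frame'].astype(int); r=(f[...,0]-f[...,2]).astype(float); N=[]
    for u in range(*cols):
        v=rows[1]
        while r[v,u]<th and v>rows[0]: v-=1
        if v>rows[0]: N.append((u,v+(r[v,u]-th)/(r[v,u]-r[v+1,u])))
    q=onplane(B,N,z)[:,:2]*1000; p=np.polyfit(q[:,1],q[:,0],1); res=q[:,0]-np.polyval(p,q[:,1])
    q=q[abs(res)<1.5]; p=np.polyfit(q[:,1],q[:,0],1); print('near edge x @y=-375',np.polyval(p,-375).round(1),'yaw',np.degrees(-np.arctan(p[0])).round(2),len(q))
def sides(B,vs,z=.082,th=25):
    f=B['frame'].astype(int); r=(f[...,0]-f[...,2]).astype(float)
    for v in vs:
        k=np.where(r[v,430:485]>th)[0]+430; l,m=k.min(),k.max()
        ul=l-(r[v,l]-th)/(r[v,l]-r[v,l-1]); ur=m+(r[v,m]-th)/(r[v,m]-r[v,m+1])
        q=onplane(B,[(ul,v),(ur,v)],z)[:,:2]*1000; print('row',v,'L',q[0].round(1),'R',q[1].round(1),'mid y',q[:,1].mean().round(1))
E
python3 - <<'E'
from nb import *
B=dict(np.load('top6.npz')); near(B,(205,232),(443,469)); sides(B,(213,214,215,216))
A=dict(np.load('scene6.npz')); PA=cloud(A);f=A['frame'].astype(int); w=f[...,0]-f[...,2]>25; P=PA
k=w&(P[...,0]>.475)&(P[...,0]<.54)&(abs(P[...,1]+.375)<.055)&(P[...,2]>.065); print('plate z',np.percentile(P[...,2][k],[10,50,90]))
E
```

```text
near edge x @y=-375 481.9 yaw -2.86 26
row 213 L [ 494.6 -320.8] R [ 493.3 -404.7] mid y -362.8
row 214 L [ 491.8 -321.1] R [ 490.5 -403.3] mid y -362.2
row 215 L [ 489.  -320.9] R [ 487.6 -403. ] mid y -362.0
row 216 L [ 486.2 -321.3] R [ 484.8 -402.6] mid y -362.0
plate z [0.07929636 0.08257038 0.08975649]
```

```bash
cat >> nb.py <<'E'
def foot(B,rows,cols,th=120,z=0.0):
    g=B['frame'][...,0].astype(float); N=[]
    for u in range(*cols):
        v=rows[1]
        while g[v,u]>th and v>rows[0]: v-=1
        N.append((u,v+(th-g[v,u])/(g[v+1,u]-g[v,u])))
    q=onplane(B,N,z)[:,:2]*1000; p=np.polyfit(q[:,1],q[:,0],1); res=q[:,0]-np.polyval(p,q[:,1])
    q=q[abs(res)<1.5]; p=np.polyfit(q[:,1],q[:,0],1); print('foot x @y=-375',np.polyval(p,-375).round(1),'yaw',np.degrees(-np.arctan(p[0])).round(2),len(q),q[:,1].min().round(0),q[:,1].max().round(0))
E
python3 - <<'E'
from nb import *
B=dict(np.load('top6.npz')); foot(B,(205,240),(440,468))
E
```

```text
foot x @y=-375 487.8 yaw 23.18 3 -369.0 -335.0
```

```bash
python3 - <<'E'
from nb import *
B=dict(np.load('top6.npz')); foot(B,(205,240),(440,457))
print([B['frame'][215:226,u,0].tolist() for u in (440,444,448,452,456,460,464,468)])
E
```

```text
foot x @y=-375 485.1 yaw 6.67 9 -378.0 -338.0
[[44, 47, 44, 50, 50, 53, 98, 110, 110, 117, 117], [79, 79, 55, 43, 45, 66, 160, 182, 177, 177, 179], [77, 73, 87, 69, 67, 77, 156, 180, 177, 178, 175], [100, 121, 86, 69, 68, 77, 156, 179, 179, 178, 177], [129, 127, 89, 66, 66, 78, 157, 179, 175, 175, 177], [133, 131, 92, 68, 70, 82, 157, 178, 176, 174, 177], [123, 119, 89, 67, 68, 84, 156, 179, 178, 177, 172], [133, 129, 94, 64, 70, 83, 128, 110, 108, 92, 70]]
```

Emit:
{"api": "servo_tool", "payload": {"series": [[[0.015, 0, -0.003, 0, 0, 0, 0], [0.04, 0, -0.003, 0, 0, 0, 0], [0.065, 0, -0.003, 0, 0, 0, 0], [0.09, 0, -0.003, 0, 0, 0, 0], [0.115, 0, -0.003, 0, 0, 0, 0], [0.13, 0, -0.003, 0, 0, 0, 0], [0.137, 0, -0.003, 0, 0, 0, 0], [0.137, 0, -0.003, 0, 0, 0, 0], [0.137, 0, -0.003, 0, 0, 0, 0]]]}}

```text
time_s: 16.5
tool_pos: [0.5954, -0.3735, 0.0675]
tool_rot: [-180.0, -0.1, -1.0]
force: [-0.0, -0.0, -2.8]
grip_width: 0.0137
grasp_force: 25.0
```

Emit:
{"api": "servo_tool", "payload": {"series": [[[0, 0, 0, 0, 0, 0, 0.57], [0, 0, 0, 0, 0, 0, 0.57], [0, 0, 0, 0, 0, 0, 0.57], [0, 0, 0, 0, 0, 0, 0.57], [0, 0, 0, 0, 0, 0, 0.57], [0, 0, 0, 0, 0, 0, 0.57], [0, 0, -0.05, 0, 0, 0, 0.57], [0, 0, -0.12, 0, 0, 0, 0.57], [0, 0, -0.2, 0, 0, 0, 0.57], [0, 0, -0.2, 0, 0, 0, 0.57]]]}}

```text
time_s: 17.33
tool_pos: [0.5974, -0.3755, 0.1338]
tool_rot: [179.7, -0.4, -1.0]
force: [1.7, -0.5, 2.0]
grip_width: 0.0492
grasp_force: 0.0
```

```bash
python3 - <<'E'
from h import *
o=get_obs(); print(o['tool_pos'],o['tool_rot'],o['grip_width'],o['force'],o['qpos'])
A=shot('scene'); np.savez('scene7.npz',**{k:A[k] for k in('frame','depth','K','D','R','o')})
P=cloud(A);f=A['frame'].astype(int); w=f[...,0]-f[...,2]>25
k=w&(P[...,0]>.515)&(P[...,0]<.60)&(abs(P[...,1]+.375)<.055)&(P[...,2]>.065)&(P[...,2]<.092); x,y,z=P[k].T
s=np.linalg.lstsq(np.c_[x-.56,y+.375,np.ones(len(x))],z,rcond=None)[0]; print(k.sum(),np.median(z),s[2],s[0]*150,s[1]*100)
E
```

```text
[ 0.59740439 -0.37554783  0.13382542] [179.74618758  -0.43723838  -1.02845885] 0.049171969702143235 [ 1.67070522 -0.50292997  2.04525642] [ 45.94898808  28.42363968 -22.53841029  79.04126485  10.97978068
  74.16650998 -68.06761204]
589 0.08257894550462397 0.0825733886541455 1.5120535347297004 1.2142737781573154
```

Emit:
{"api": "servo_tool", "payload": {"series": [[[-0.08, 0, -0.05, 0, 0, 0, 0.57], [-0.2, 0, -0.05, 0, 0.03, 0, 0.57], [-0.3, 0, -0.05, 0, 0.06, 0, 0.57], [-0.333, 0, 0, 0, 0.09, 0, 0.57], [-0.333, 0, 0.1, 0, 0.111, 0, 0.57], [-0.333, 0, 0.2, 0, 0.111, 0, 0.57], [-0.333, 0, 0.3, 0, 0.111, 0, 0.57], [-0.333, 0, 0.338, 0, 0.111, 0, 0.57], [-0.333, 0, 0.338, 0, 0.111, 0, 0.57], [-0.333, 0, 0.338, 0, 0.111, 0, 0.57]]]}}

```text
time_s: 18.22
tool_pos: [0.4951, -0.3721, 0.0266]
tool_rot: [-180.0, -20.0, -1.0]
force: [0.1, 0.1, 0.4]
grip_width: 0.05
grasp_force: 0.0
```

```bash
python3 - <<'E'
from nb import *
o=get_obs(); print(o['tool_pos'],o['tool_rot'],o['grip_width'],o['force'],o['qpos'])
A=shot('scene');B=shot('top')
for n,c in(('scene8',A),('top8',B)): np.savez(n+'.npz',**{k:c[k] for k in('frame','depth','K','D','R','o')})
P=cloud(A)
k=(P[...,0]>.44)&(P[...,0]<.515)&(abs(P[...,1]+.375)<.06)&(P[...,2]>.012)&(P[...,2]<.09)&(A['frame'].max(-1)<70)
q=P[k]; 
for lo,hi in((-.33,-.28),(-.375,-.33),(-.43,-.375),(-.47,-.43)):
    s=q[(q[:,1]>lo)&(q[:,1]<hi)]; print(lo,len(s),s.min(0).round(3) if len(s) else '',s.max(0).round(3) if len(s) else '')
E
```

```text
[ 0.49513183 -0.37206406  0.0265802 ] [-179.95107375  -19.98129171   -1.0031423 ] 0.05004216469706789 [0.12868123 0.08911003 0.37615183] [ 65.2175642   15.30883018 -24.94697825 113.05217469 -10.65622258
  38.25898825 -41.56145206]
-0.33 0  
-0.375 20 [ 0.464 -0.349  0.047] [ 0.496 -0.336  0.088]
-0.43 0  
-0.47 0
```

Emit:
{"api": "servo_tool", "payload": {"series": [[[0.02, 0, 0.007, 0, 0, 0, 0.57], [0.045, 0, 0.016, 0, 0, 0, 0.57], [0.065, 0, 0.024, 0, 0, 0, 0.57], [0.085, 0, 0.031, 0, 0, 0, 0.57], [0.105, 0, 0.038, 0, 0, 0, 0.57], [0.125, 0, 0.045, 0, 0, 0, 0.57], [0.145, 0, 0.053, 0, 0, 0, 0.57], [0.165, 0, 0.06, 0, 0, 0, 0.57], [0.18, 0, 0.066, 0, 0, 0, 0.57], [0.188, 0, 0.068, 0, 0, 0, 0.57], [0.188, 0, 0.068, 0, 0, 0, 0.57]]]}}

```text
time_s: 19.23
tool_pos: [0.5556, -0.3731, 0.0266]
tool_rot: [-180.0, -20.0, -1.0]
force: [0.7, -0.5, 0.1]
grip_width: 0.0495
grasp_force: 0.2
```

```bash
python3 - <<'E'
from nb import *
o=get_obs(); print(o['tool_pos'],o['tool_rot'],o['grip_width'],o['force'])
A=shot('scene');B=shot('top')
for n,c in(('scene9',A),('top9',B)): np.savez(n+'.npz',**{k:c[k] for k in('frame','depth','K','D','R','o')})
P=cloud(A);f=A['frame'].astype(int); w=f[...,0]-f[...,2]>25
k=w&(P[...,0]>.5)&(P[...,0]<.617)&(abs(P[...,1]+.375)<.06)&(P[...,2]>.068)&(P[...,2]<.096); x,y,z=P[k].T
if len(x): print(len(x),np.percentile(z,[10,50,90]),np.percentile(x,[1,5,95,99]).round(3),np.percentile(y,[1,99]).round(3))
S=A['frame'][170:300,380:500,::-1]; T=B['frame'][150:240,415:505,::-1]
a=cv2.resize(S,None,fx=3.3,fy=3.3,interpolation=2); b=cv2.resize(T,None,fx=4.4,fy=4.4,interpolation=2)
h=max(len(a),len(b)); pad=lambda i:cv2.copyMakeBorder(i,0,h-len(i),0,0,0)
cv2.imwrite('pics/q9.png',np.hstack([pad(a),pad(b)]))
E
```

```text
[ 0.55556044 -0.37307818  0.02658397] [-179.99500929  -20.01866676   -0.97597182] 0.04953461742534451 [ 0.68267247 -0.48750663  0.10055004]
25 [0.08112668 0.08358421 0.08743892] [0.554 0.562 0.614 0.616] [-0.412 -0.376]
```

Emit:
{"api": "servo_tool", "payload": {"series": [[[0.015, 0, 0.005, 0, 0, 0, 0.57], [0.035, 0, 0.013, 0, 0, 0, 0.57], [0.055, 0, 0.02, 0, 0, 0, 0.57], [0.07, 0, 0.025, 0, 0, 0, 0.57], [0.085, 0, 0.031, 0, 0, 0, 0.57], [0.095, 0, 0.035, 0, 0, 0, 0.57], [0.1, 0, 0.036, 0, 0, 0, 0.57], [0.1, 0, 0.036, 0, 0, 0, 0.57]]]}}

```text
time_s: 20.0
tool_pos: [0.5871, -0.3736, 0.0267]
tool_rot: [-180.0, -20.0, -1.0]
force: [-0.2, 0.5, 0.1]
grip_width: 0.0493
grasp_force: 0.2
```

Emit:
{"api": "servo_tool", "payload": {"series": [[[0.006, 0, 0.002, 0, 0, 0, 0.57], [0.012, 0, 0.004, 0, 0, 0, 0.57], [0.018, 0, 0.007, 0, 0, 0, 0.57], [0.018, 0, 0.007, 0, 0, 0, 0.57]]]}}

```text
time_s: 20.33
tool_pos: [0.5926, -0.3742, 0.0267]
tool_rot: [180.0, -20.0, -1.0]
force: [-1.4, -0.1, -0.5]
grip_width: 0.0498
grasp_force: 0.7
```

Emit:
{"api": "servo_tool", "payload": {"series": [[[0.006, 0, 0.002, 0, 0, 0, 0.57], [0.012, 0, 0.004, 0, 0, 0, 0.57], [0.016, 0, 0.006, 0, 0, 0, 0.57], [0.016, 0, 0.006, 0, 0, 0, 0.57]]]}}

```text
time_s: 20.67
tool_pos: [0.5978, -0.3743, 0.0267]
tool_rot: [180.0, -20.0, -1.0]
force: [-1.5, -0.7, 0.3]
grip_width: 0.0498
grasp_force: 0.7
```

Emit:
{"api": "servo_tool", "payload": {"series": [[[0.004, 0, 0.001, 0, 0, 0, 0.57], [0.008, 0, 0.003, 0, 0, 0, 0.57], [0.008, 0, 0.003, 0, 0, 0, 0.57]]]}}

```text
time_s: 20.92
tool_pos: [0.6003, -0.3743, 0.0267]
tool_rot: [180.0, -20.0, -1.0]
force: [-2.5, -0.4, 0.3]
grip_width: 0.0495
grasp_force: 0.9
```

Emit:
{"api": "servo_tool", "payload": {"series": [[[0.004, 0, 0.001, 0, 0, 0, 0.57], [0.008, 0, 0.003, 0, 0, 0, 0.57], [0.008, 0, 0.003, 0, 0, 0, 0.57]]]}}

```text
time_s: 21.17
tool_pos: [0.6018, -0.3745, 0.0265]
tool_rot: [-180.0, -19.9, -1.0]
force: [-5.3, 0.2, 2.6]
grip_width: 0.0496
grasp_force: 2.7
```

Emit:
{"api": "servo_tool", "payload": {"series": [[[0.004, 0, 0.001, 0, 0, 0, 0.57], [0.008, 0, 0.003, 0, 0, 0, 0.57], [0.008, 0, 0.003, 0, 0, 0, 0.57]]]}}

```text
time_s: 21.42
tool_pos: [0.6021, -0.3746, 0.0262]
tool_rot: [-179.9, -19.7, -1.0]
force: [-12.7, 3.6, 9.8]
grip_width: 0.0495
grasp_force: 6.8
```

Emit:
{"api": "servo_tool", "payload": {"series": [[[-0.01, 0, -0.004, 0, 0, 0, 0.57], [-0.03, 0, -0.011, 0, 0, 0, 0.57], [-0.08, 0, -0.029, 0, 0, 0, 0.57], [-0.15, 0, -0.055, 0, 0, 0, 0.57], [-0.25, 0, -0.14, 0, 0, 0, 0.57], [-0.35, 0, -0.25, 0, 0, 0, 0.57], [-0.45, 0, -0.36, 0, 0, 0, 0.57], [-0.45, 0.15, -0.45, 0, 0, 0, 0.57], [-0.45, 0.25, -0.5, 0, 0, 0, 0.57], [-0.45, 0.35, -0.5, 0, 0, 0, 0.57], [-0.45, 0.45, -0.5, 0, 0, 0, 0.57], [-0.45, 0.5, -0.5, 0, 0, 0, 0.57]]]}}

```text
time_s: 22.42
tool_pos: [0.4234, -0.5267, 0.1228]
tool_rot: [179.7, -20.1, -1.2]
force: [0.9, 0.3, -0.2]
grip_width: 0.0495
grasp_force: 0.0
```

```bash
python3 - <<'E'
from nb import *
o=get_obs(); print(o['tool_pos'],o['force'])
A=shot('scene');B=shot('top')
for n,c in(('sceneA',A),('topA',B)): np.savez(n+'.npz',**{k:c[k] for k in('frame','depth','K','D','R','o')})
S=A['frame'][180:290,395:515,::-1]; T=B['frame'][145:215,420:500,::-1]
a=cv2.resize(S,None,fx=3.3,fy=3.3,interpolation=2); b=cv2.resize(T,None,fx=5,fy=5,interpolation=2)
h=max(len(a),len(b)); pad=lambda i:cv2.copyMakeBorder(i,0,h-len(i),0,0,0)
cv2.imwrite('pics/qA.png',np.hstack([pad(a),pad(b)]))
E
```

```text
[ 0.42336481 -0.5267362   0.12276023] [ 0.88773321  0.33685932 -0.21313176]
```

View pics/qA.png

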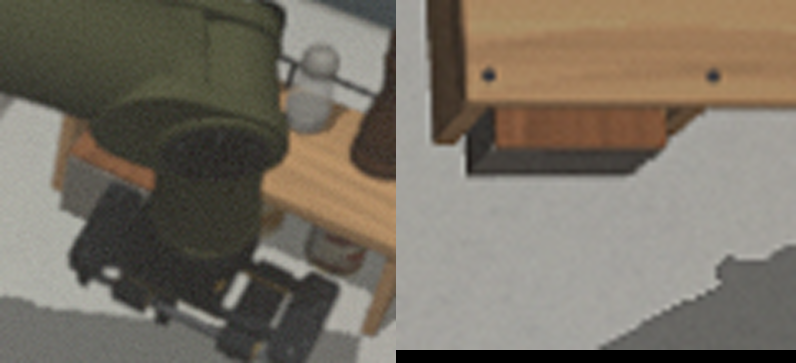

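```bash
python3 - <<'E'
from nb import *
B=dict(np.load('topA.npz'))
near(B,(160,185),(443,471)); g=B['frame'][...,0].astype(float)
def edge(cols,start,stop,th,sign,z,nm):
    N=[]
    for u in cols:
        v=start
        while not (g[v-1,u]<th<=g[v,u]) and v>stop: v-=1
        N.append((u,v-1+(th-g[v-1,u])/(g[v,u]-g[v-1,u])))
    q=onplane(B,N,z)[:,:2]*1000; p=np.polyfit(q[:,1],q[:,0],1); r=q[:,0]-np.polyval(p,q[:,1]); q=q[abs(r)<1.5]; p=np.polyfit(q[:,1],q[:,0],1)
    print(nm,'x@-375',np.polyval(p,-375).round(1),'yaw',np.degrees(-np.arctan(p[0])).round(2),len(q),r.std().round(2))
edge(range(437,464),188,172,125,1,0.0,'foot')
for u in(438,446,454,462,468): print(u,g[160:184,u].astype(int).tolist())
f=B['frame'].astype(int); r=f[...,0]-f[...,2]
for v in(168,170,172,174): print(v,r[v,434:476].tolist())
sides(B,(170,171,172))
P=cloud(B); q=P[168:174,444:470,2]; print('plate z',np.median(q), np.median(P[168:174,444:452,2]),np.median(P[168:174,460:470,2]))
E
```

```text
near edge x @y=-375 604.4 yaw -0.99 28
foot x@-375 607.5 yaw -0.66 27 0.12
438 [46, 125, 160, 164, 163, 123, 74, 52, 50, 52, 45, 52, 50, 53, 51, 64, 68, 71, 68, 62, 126, 161, 163, 165]
446 [167, 166, 162, 166, 168, 128, 104, 115, 116, 112, 112, 110, 111, 113, 90, 71, 69, 68, 66, 60, 133, 163, 160, 163]
454 [160, 161, 164, 166, 168, 128, 108, 118, 124, 123, 121, 123, 121, 122, 97, 66, 65, 69, 65, 58, 134, 165, 162, 164]
462 [156, 161, 166, 166, 169, 132, 102, 114, 118, 116, 118, 115, 117, 113, 93, 63, 67, 70, 69, 60, 131, 158, 163, 163]
468 [156, 163, 166, 167, 170, 135, 102, 113, 118, 118, 116, 117, 120, 119, 96, 65, 63, 63, 101, 146, 161, 164, 165, 163]
168 [38, 42, 25, 7, 4, 21, 62, 64, 63, 66, 73, 69, 60, 59, 60, 59, 60, 63, 63, 62, 67, 66, 61, 64, 68, 66, 64, 61, 66, 66, 65, 66, 65, 67, 61, 64, 69, 68, 68, 63, 29, 31]
170 [32, 9, 4, 5, 2, 20, 62, 66, 63, 66, 72, 65, 58, 58, 61, 60, 59, 64, 63, 62, 64, 65, 64, 63, 65, 67, 62, 60, 61, 65, 66, 66, 66, 66, 63, 63, 67, 66, 66, 67, 40, 40]
172 [4, 7, 7, 7, 4, 17, 57, 68, 65, 65, 69, 62, 60, 58, 59, 61, 59, 65, 64, 65, 66, 65, 61, 64, 68, 71, 65, 60, 61, 64, 65, 65, 67, 66, 62, 64, 67, 66, 66, 70, 22, 8]
174 [5, 6, 4, 4, 6, 12, 35, 39, 39, 38, 38, 36, 36, 38, 35, 38, 36, 38, 37, 39, 40, 39, 38, 41, 41, 41, 41, 37, 38, 40, 40, 41, 41, 42, 37, 42, 41, 42, 43, 32, 8, 7]
row 170 L [ 618.6 -293.8] R [ 617.  -431.8] mid y -362.8
row 171 L [ 615.7 -289. ] R [ 614.1 -427.3] mid y -358.1
row 172 L [nan nan] R [ 611.2 -422.2] mid y nan
plate z 0.08178713251409964 0.08221458625375577 0.08178713251409964nb.py:14: RuntimeWarning: divide by zero encountered in scalar divide
  ul=l-(r[v,l]-th)/(r[v,l]-r[v,l-1]); ur=m+(r[v,m]-th)/(r[v,m]-r[v,m+1])
```

```bash
python3 -c "
from cell import env
print(env.sign_off())"
```

```text
the job is handed in; nothing more can be done
None
```

The lid is seated level on the tea box, and the closed box is all the way back and square against the rail in the free bay. I handed the job in at about 22.5 s; the mug and egg timer were left alone, though I took no final picture of them.

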